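# Cup in the dispenser drawer, then hold the sprung gate half open

### The job

Stand the pink cup upright on the yellow spot in the dispenser's open drawer, let go of it and slide the drawer fully shut. Only then slide the sprung gate with the red tab, on top of the dispenser, open to half its travel, so that the pointer stands in the green band, never opening it far beyond that, and finish while still holding it there against its spring: do not let go. Do not tip the pink cup over, and leave the other cups, bowls and utensils where they stand.

Things in the scene. Friction and masses are not known exactly. Their poses are not given: they have to be found in the camera images.
- dispenser: White countertop dry-food dispenser, fixed, 295 x 200 mm, flat top 110 mm high. Origin on the table, z up; front face (drawer) at x = -90 mm, rear at x = +205, sides at y = +-100. On top two aluminium rails along x (y = +-36 to +-48, top z = 118), the gate sliding between them.
- hopper_top (a point): Highest point, 192 mm above the table, of the white round hopper (steel lid, black knob, radius 54 mm) on the dispenser's top, at x = -30, y = 0 of the dispenser.
- half_mark (a point): Centre of the green band across the rails, 14 mm wide along x, at x = 145, y = 0, z = 118 mm of the dispenser. The tab's pointer stands inside it at half travel (gate 33 to 47 mm). Thin black lines on the rails mark closed (x = 105) and full (x = 185).
- drawer (a joint): Opening of the red-fronted drawer in m: 0 shut, 0.15 fully open; it slides along the dispenser's -x as it opens and starts open. Friction about 1.5 N, no spring: it stays where it is left.
- drawer_spot (a point): Centre of the yellow spot (64 mm across, black rim) on the drawer's floor, 8 mm above the table; moves with the drawer; axes as the dispenser's. Shut, it is at x = -30, y = 0 of the dispenser. The drawer inside is 140 mm wide, 60 mm from spot to front panel and 100 mm to back wall; side walls reach 36 mm, front panel 93 mm above the table.
- drawer_handle (a point): Middle of the drawer's steel bar handle: a bar 100 mm long along the dispenser's y, 11 mm thick, 35 mm in front of the drawer's front panel, 65 mm above the table. Moves with the drawer.
- gate (a joint): Opening of the sprung gate in m: 0 closed (start), 0.08 full, half = 0.04. It slides along the dispenser's +x (away from the drawer) as it opens. Its spring pushes it shut: about 4.2 N at 0, rising 1.4 N per 10 mm, about 9.8 N at half; let go, it snaps shut.
- gate_tab (a point): Red upright tab fixed on the gate, to push or grip: 12 mm thick along its x (the sliding direction), 40 mm wide, 53 mm high. This point: centre of its underside, 117 mm above the table; top at 170. At gate 0 it is at x = 105, y = 0 of the dispenser, axes alike. A thin black pointer sticks out both sides of its foot. 75 mm free between tab and hopper when closed.
- pink_cup: Pink open plastic cup, 61 mm across the rim, 58 mm at the foot, 70 mm high, wall 3 mm, about 70 g, standing on the table. Origin at the centre of its underside, z up its axis.
- teal_cup: teal-blue plastic cup, same size as the pink one. To be left alone. Origin at its underside.
- yellow_cup: yellow plastic cup, same size as the pink one. To be left alone. Origin at its underside.
- white_bowl: small white bowl, 130 mm across, 60 mm high. To be left alone. Origin at its underside.
- pan: steel measuring pan, 90 mm across, 55 mm high, with a red handle along its +x. To be left alone. Origin at its underside.
- whisk: whisk lying flat, about 260 mm long along its x. To be left alone. Origin at its underside.
- spatula: kitchen spatula lying flat along its x. To be left alone. Origin at its underside.

How it is judged:
By the outcome, as a careful person would: the job done as asked, in the order asked, and still so for the second after the job is handed in, while the arm keeps its last pose, push and grip.
It also fails if it takes over 61 s, if anything falls off the work surface, if the arm or the gripper's body presses on something with over 40 N, if the wrist force passes 120 N, or if a joint passes its speed limit or range.

### The arm

A 6-joint arm with a two-finger parallel gripper is mounted at the origin on the work surface. World frame = base frame: x ahead of the robot, y to its left, z up, the work surface at z = 0. Lengths are in mm, angles in degrees, forces in N, time in s.
With the tool pointing down it reaches from about 350 to 850 mm from the base axis. Payload 8.1 kg.
Tool frame: the origin (TCP) lies midway between the tips of the shut fingers; the grasp point (between the pads) lies 19 mm behind it; z points along the fingers, y is the line along which they close (so a half turn about z gives the same grasp; the last joint's range is limited). The gripper opens to 85 mm and grips with 20 to 120 N. Pads are 22 mm wide; open, the fingers measure 114 mm over their backs; the gripper's body (76 mm by 85 mm) begins 54 mm behind the grasp point. The pads swing forward as they close: fully open they stand 13 mm farther back than shut.
Start: joints at [-81.956, 7.471, 85.268, -0, 87.261, -4.893], TCP at [134.352, -584.769, 231.292] pointing down, gripper open.
Joint ranges: [-169.43, 169.43], [-51.17, 129.36], [1.28, 143.12], [-76.62, 256.62], [0, 156.53], [-152.29, 152.29]. Speed limits (degrees/s): [136.94, 136.94, 159.86, 180, 180, 180].

### API

Orientations are given as [roll, pitch, yaw] about the fixed x, y, z axes, in that order (R = Rz(yaw) Ry(pitch) Rx(roll)).
In Python, from bench import r gives the robot as it stands.
- The arm moves only by the tool apply_moves, never from a script. Its argument "steps" is a list of rows, each a list of 7 numbers: the opening, from -1 (shut) to 1 (fully open), then the shift along the tool's x, y, z in mm, then the turn, a rotation vector about the tool's x, y, z in units of 5 degrees (1.0 is 5 degrees). A call has exactly 8 rows; each row shifts and turns the commanded pose from where the row before left it, along the tool's axes as they then stand; what a row does not reach is not made up. A row lasts 1/10 s, in which the tool goes at most 50 mm and 8.59 degrees, less where a joint would pass 70% of its speed; a pose out of reach is approached as far as the arm can. A call is refused whole if a number of a shift passes 50 or a number of a turn 1, either way. A call with a gripper value outside its range is refused whole. The fingers move at their own pace and stop on an object; "squeeze" is the grip in N (left out, the last holds). Time passes only in rows, so rows that do not move let the fingers close, or fill a call up. It gives the time, the measured TCP pose, the force, the opening and the grip force at its end, in the units of the state.
- r.sense(): the state, without advancing time (a new reading comes with each control period).
- r.snapshot(name): name is "side" or "top" or "wrist"; returns a dict with "color" (480x640x3 uint8, blue, green, red), "depth" (480x640 float32, mm along the optical axis (not along the pixel's ray), 0 where there is no reading), "mtx" (3x3 intrinsics, pixels), "dist" ([k1, k2, p1, p2, k3] as OpenCV has them; the pictures are not rectified), "T" (4x4, takes a point from camera to world coordinates); the wrist camera has in their place "hand_eye" (4x4, takes a point from camera to tool coordinates, whose origin is the TCP and whose axes are the flange's). Camera axes: x right, y down, z forward; pixel columns grow to the right and rows downward; lengths in mm; the calibration is good to about 2 mm. A picture is of the moment at which its call begins: read the wrist's pose just before it.
- r.hand_in(): hands the job in; it is judged then, once.
The state is a dict: "time": time; "joint_pos": joint angles; "qd": joint speeds; "joint_efforts": joint torques, N m; "tool_pos": TCP position; "tcp_rot": TCP orientation; "ft_force": force on the tool from outside, world axes, zero at the start; "wrist_torque": the same for the moment, N m; "finger_gap": finger opening in mm; "grip_force": force on a finger pad.
Only numpy, scipy, OpenCV 4.12 (cv2) and the standard library are available. Lean on these libraries where they do the work, as an engineer would, in place of code of your own. Each camera call takes 0.05 s, during which the arm holds its last target. There are 200 camera calls.

## Working session

There is one attempt and no reset: what is moved stays moved. The work goes in short steps, Python scripts to look and compute and a tool call to move; the robot and the scene stay as the last step left them, time stands still between calls to the robot, and variables do not carry over. Pictures are saved under pics/ and viewed, at most 10 in all, crops included, and the job is handed in when it is done.

Besides the shell and the picture viewer there is one more tool, called after "Emit:" as a command line: name --pt "numbers of a row" for each row, then --argument value for the rest. apply_moves: Moves the arm, as the interface text tells. Its arguments: {"type":"object","properties":{"steps":{"type":"array"},"squeeze":{"type":"number"}},"required":["steps"]}

```bash
ls; mkdir -p pics; python3 - <<'E'
from bench import r
import cv2,numpy as np
s=r.sense();print({k:np.round(v,2).tolist() for k,v in s.items()})
for n in("top","side"):
    d=r.snapshot(n);cv2.imwrite(f"pics/{n}0.png",d["color"]);np.savez(f"{n}0.npz",**d)
    print(n,d["mtx"].round(1).tolist(),np.round(d["dist"],4),d["T"].round(3).tolist())
E
```

```text
pics
{'time': 0.0, 'joint_pos': [-81.96, 7.52, 85.33, -0.0, 87.26, -4.89], 'qd': [-0.02, 0.05, -0.1, 0.03, -0.06, -0.07], 'joint_efforts': [-0.0, -56.94, -50.06, -0.0, 0.01, -0.0], 'tool_pos': [134.26, -584.22, 230.24], 'tcp_rot': [-179.89, -0.01, 12.94], 'ft_force': [-1.11, 0.03, -0.92], 'wrist_torque': [0.01, -0.0, -0.04], 'grip_force': 0.0, 'finger_gap': 85.29}
top [[487.9, 0.0, 317.7], [0.0, 487.9, 236.3], [0.0, 0.0, 1.0]] [-0.0632  0.      0.      0.      0.    ] [[0.026, -0.988, 0.155, 242.471], [-1.0, -0.028, -0.01, 31.8], [0.015, -0.155, -0.988, 1547.308], [0.0, 0.0, 0.0, 1.0]]
side [[579.0, 0.0, 325.4], [0.0, 579.0, 240.7], [0.0, 0.0, 1.0]] [-0.0196  0.      0.      0.      0.    ] [[-0.021, -0.641, 0.768, -786.716], [-1.0, 0.02, -0.01, 25.161], [-0.008, -0.768, -0.641, 1179.813], [0.0, 0.0, 0.0, 1.0]]
```

View pics/top0.png

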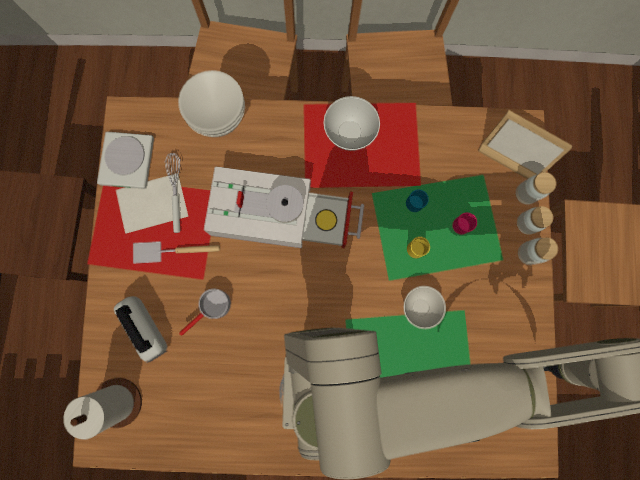

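View pics/side0.png

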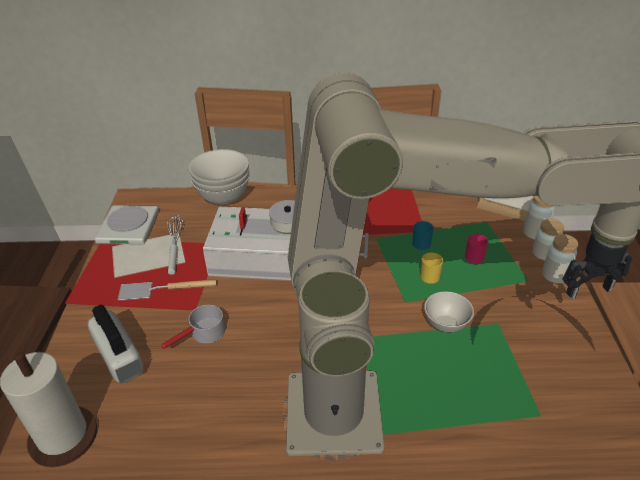

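The top view shows the pink cup at (465,224), the teal cup at (417,201) and the yellow cup at (419,247). The dispenser is at about (258,207), with the drawer's yellow spot at (327,220), the handle at (357,220), the red tab at (240,199) and the hopper knob at (285,202). The side view agrees; there the arm hides the drawer.

```bash
cat > h.py <<'E'
import numpy as np,cv2
def ray(d,uv,z,T=None):
    T=d["T"] if T is None else T
    p=cv2.undistortPoints(np.float64(uv).reshape(-1,1,2),d["mtx"],d["dist"]).reshape(-1,2)
    v=np.c_[p,np.ones(len(p))]@T[:3,:3].T; o=T[:3,3]
    return o+v*((z-o[2])/v[:,2])[:,None]
def pts(d,mask,T=None):
    T=d["T"] if T is None else T
    y,x=np.nonzero(mask&(d["depth"]>0)); 
    p=cv2.undistortPoints(np.float64(np.c_[x,y]).reshape(-1,1,2),d["mtx"],d["dist"]).reshape(-1,2)
    return (np.c_[p,np.ones(len(p))]*d["depth"][y,x][:,None])@T[:3,:3].T+T[:3,3]
def hsv(d,h0,h1,s=120,v=50,box=None):
    m=cv2.inRange(cv2.cvtColor(d["color"],cv2.COLOR_BGR2HSV),(h0,s,v),(h1,255,255))>0
    if box:
        b=np.zeros_like(m);x0,y0,x1,y1=box;b[y0:y1,x0:x1]=1;m&=b
    return m
def cen(m): y,x=np.nonzero(m);return np.array([x.mean(),y.mean()]),len(x)
E
python3 - <<'E'
from h import *
d=dict(np.load("top0.npz"))
def circ(P): 
    (c,rad)=cv2.minEnclosingCircle(np.float32(P[:,:2]));return np.round(c,1),round(rad,1)
for n,h0,h1,b in(("pink",155,176,(445,205,485,245)),("teal",88,108,(400,185,435,215)),("yel",18,35,(403,230,435,265)),("spot",18,35,(308,200,345,240))):
    m=hsv(d,h0,h1,box=b); P=pts(d,m); c,k=cen(m)
    z=P[:,2]; print(n,c.round(1),k,"z",np.percentile(z,[5,50,98]).round(0),"rim",circ(P[z>62]) if (z>62).sum()>5 else "", "ray70/8",ray(d,c,70).round(1),ray(d,c,8).round(1))
m=hsv(d,0,8,box=(230,185,250,215))|hsv(d,172,180,box=(230,185,250,215))
P=pts(d,m);print("tab",cen(m),np.percentile(P[:,2],[5,50,98]).round(0),P[P[:,2]>160].mean(0).round(1))
m=(d["color"].max(2)<50);m[:190]=0;m[215:]=0;m[:,:275]=0;m[:,295:]=0
c,k=cen(m);print("knob",c,k,ray(d,c,190),pts(d,m).mean(0))
# dispenser top plane outline
b=np.zeros(m.shape,bool);b[155:260,195:320]=1;P=pts(d,b);P=P[abs(P[:,2]-110)<5]
print("disp top",cv2.minAreaRect(np.float32(P[:,:2])))
E=None
c=cv2.resize(d["color"][150:270,190:390],None,fx=4,fy=4,interpolation=cv2.INTER_CUBIC);cv2.imwrite("pics/c1.png",c)
E
```

```text
pink [464.7 223. ] 384 z [ 0. 34. 72.] rim (array([ 533.6, -447.1]), 31.9) ray70/8 [[ 529.  -439.7   70. ]] [[ 541.  -459.5    8. ]]
teal [416.9 199.9] 298 z [-1. 25. 72.] rim (array([ 603.4, -295.5]), 30.9) ray70/8 [[ 597.7 -290.2   70. ]] [[ 612.6 -303.7    8. ]]
yel [418.1 247.1] 375 z [-1. 24. 73.] rim (array([ 451.6, -298.5]), 30.7) ray70/8 [[ 449.2 -292.8   70. ]] [[ 457.9 -306.4    8. ]]
spot [325.9 219.5] 331 z [ 2.  7. 13.] rim  ray70/8 [[527.1  -7.5  70. ]] [[539.1  -9.2   8. ]]
tab (array([239.75862069, 198.86206897]), 87) [125. 165. 172.] [565.9 248.9 168. ]
knob [284.44827586 201.68965517] 29 [[552.33917495 114.80889989 190.        ]] [552.35531801 114.81316382 189.92759157]
disp top ((561.5103759765625, 202.22450256347656), (293.4091796875, 201.76113891601562), 83.7216796875)
```

View pics/c1.png

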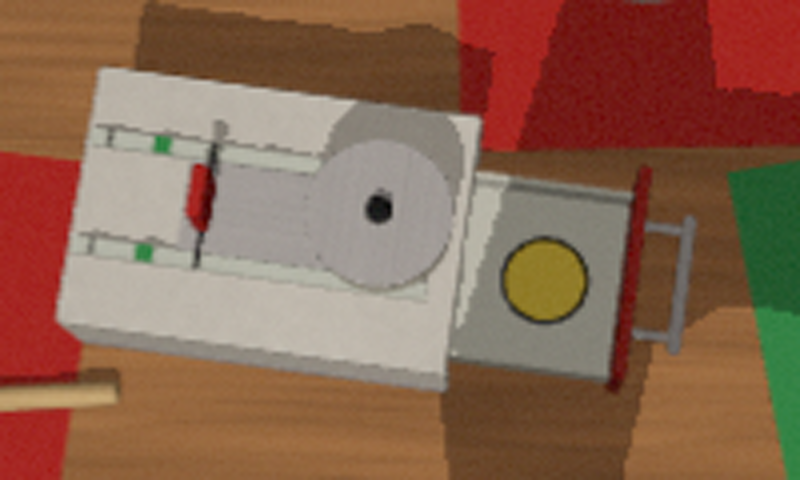

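The enlarged crop confirms the dispenser yaw is about 83.7°. The knob is at (380,208), the spot at (545,280), and the tab sits short of the green marks at (163,143) and (144,252), so the gate is closed. Fitted positions:
- Dispenser origin: about (555.2, 145.1). This predicts the knob and tab within about 1 mm.
- Drawer opening: about 125 mm.
- Pink rim centre: (533.6, -447.1), with a radius of 31, as expected.

I'll start by turning the tool to yaw 83.7°.

Emit:
apply_moves --pt "1 0 0 5 0 0 -1" --pt "1 0 0 5 0 0 -1" --pt "1 0 0 5 0 0 -1" --pt "1 0 0 5 0 0 -1" --pt "1 0 0 5 0 0 -1" --pt "1 0 0 5 0 0 -1" --pt "1 0 0 5 0 0 -1" --pt "1 0 0 5 0 0 -1" --squeeze 30

```text
time: 0.9
tool_pos: [134.3, -584.4, 190.5]
tcp_rot: [-180.0, -0.0, 53.1]
ft_force: [1.0, -0.4, 0.1]
finger_gap: 85.2
grip_force: 0.0
```

Emit:
apply_moves --pt "1 0 0 5 0 0 -1" --pt "1 0 0 5 0 0 -1" --pt "1 0 0 5 0 0 -1" --pt "1 0 0 5 0 0 -1" --pt "1 0 0 5 0 0 -1" --pt "1 0 0 5 0 0 -1" --pt "1 0 0 0 0 0 -0.15" --pt "1 0 0 0 0 0 0"

```text
time: 1.7
tool_pos: [134.3, -584.5, 160.9]
tcp_rot: [-180.0, -0.0, 83.6]
ft_force: [0.7, 1.0, -0.5]
finger_gap: 85.4
grip_force: 0.0
```

Emit:
apply_moves --pt "1 12 26 0 0 0 0" --pt "1 12 26 0 0 0 0" --pt "1 12 26 0 0 0 0" --pt "1 12 26 0 0 0 0" --pt "1 12 26 0 0 0 0" --pt "1 12 26 0 0 0 0" --pt "1 12 26 0 0 0 0" --pt "1 12 26 0 0 0 0"

```text
time: 2.5
tool_pos: [352.8, -511.9, 161.7]
tcp_rot: [180.0, 0.0, 83.5]
ft_force: [-0.3, -0.9, -0.4]
finger_gap: 85.5
grip_force: 0.0
```

Emit:
apply_moves --pt "1 12 26 0 0 0 0" --pt "1 12 26 0 0 0 0" --pt "1 12 26 0 0 0 0" --pt "1 12 26 0 0 0 0" --pt "1 12 26 0 0 0 0" --pt "1 12 26 0 0 0 0" --pt "1 12 18 0 0 0 0" --pt "1 0 0 0 0 0 0"

```text
time: 3.3
tool_pos: [536.3, -446.0, 161.3]
tcp_rot: [180.0, -0.0, 83.8]
ft_force: [-0.6, -0.4, -0.2]
finger_gap: 85.4
grip_force: 0.0
```

```bash
cat >> h.py <<'E'
from scipy.spatial.transform import Rotation as R
def wristT(s,d):
    T=np.eye(4);T[:3,:3]=R.from_euler("xyz",s["tcp_rot"],degrees=True).as_matrix();T[:3,3]=s["tool_pos"]
    return T@d["hand_eye"]
E
python3 - <<'E'
from bench import r
from h import *
s=r.sense();d=r.snapshot("wrist");T=wristT(s,d);cv2.imwrite("pics/w1.png",d["color"])
print(np.round(s["tool_pos"],1),np.round(s["tcp_rot"],2))
m=hsv(d,155,176);print(cen(m));P=pts(d,m,T);z=P[:,2];print(np.percentile(z,[1,50,99]))
Q=P[z>64];print(cv2.minEnclosingCircle(np.float32(Q[:,:2])),len(Q))
t=r.snapshot("top");P=pts(t,hsv(t,155,176,box=(440,200,490,250)));print(len(P),cv2.minEnclosingCircle(np.float32(P[P[:,2]>62][:,:2])) if len(P)>50 else"")
E
```

```text
[ 536.3 -446.   161.3] [ 1.7996e+02 -3.0000e-02  8.3770e+01]
(array([313.77833203, 238.07934528]), 6415)
[ 2.67981763 31.63516809 70.81360971]
((535.3614501953125, -447.7418212890625), 30.43630027770996) 1385
6
```

View pics/w1.png

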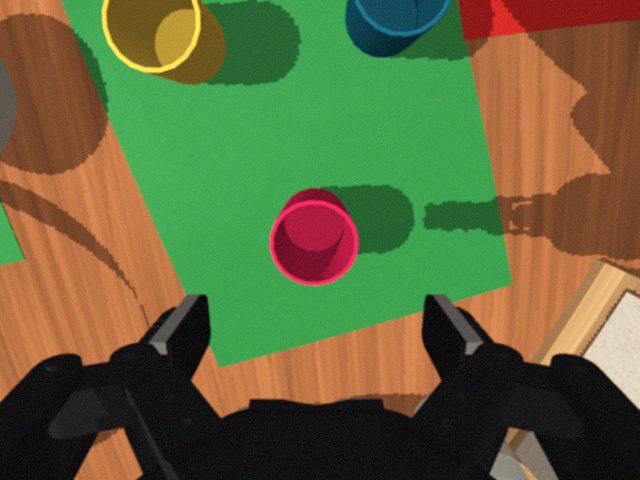

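The wrist view shows the pink rim centred at (315,243), clear of the fingers and of the neighbouring cups. Measured at (535.4, -447.7), it agrees with the top view within 2 mm. Next I'll descend and grip.

Emit:
apply_moves --pt "1 -2 -1 22 0 0 0" --pt "1 0 0 22 0 0 0" --pt "1 0 0 22 0 0 0" --pt "1 0 0 20 0 0 0" --pt "1 0 0 18 0 0 0" --pt "1 0 0 16 0 0 0" --pt "1 0 0 12 0 0 0" --pt "1 0 0 0 0 0 0"

```text
time: 4.2
tool_pos: [531.3, -448.8, 26.8]
tcp_rot: [-179.8, -0.1, 83.7]
ft_force: [0.6, 0.2, -0.4]
finger_gap: 85.7
grip_force: 0.0
```

Emit:
apply_moves --pt "-1 0 0 0 0 0 0" --pt "-1 0 0 0 0 0 0" --pt "-1 0 0 0 0 0 0" --pt "-1 0 0 0 0 0 0" --pt "-1 0 0 0 0 0 0" --pt "-1 0 0 0 0 0 0" --pt "-1 0 0 0 0 0 0" --pt "-1 0 0 0 0 0 0" --squeeze 25

```text
time: 5.0
tool_pos: [533.6, -450.5, 30.9]
tcp_rot: [179.9, 0.1, 83.7]
ft_force: [1.2, -0.0, 5.2]
finger_gap: 59.7
grip_force: 27.4
```

Gripped: the gap is 59.7 mm at 27 N. Lifting.

Emit:
apply_moves --pt "-1 0 0 -6 0 0 0" --pt "-1 0 0 -12 0 0 0" --pt "-1 0 0 -16 0 0 0" --pt "-1 0 0 -20 0 0 0" --pt "-1 0 0 -20 0 0 0" --pt "-1 0 0 -18 0 0 0" --pt "-1 0 0 -12 0 0 0" --pt "-1 0 0 -6 0 0 0"

```text
time: 5.8
tool_pos: [533.2, -450.4, 141.7]
tcp_rot: [179.9, 0.1, 83.7]
ft_force: [-0.0, -1.2, -0.2]
finger_gap: 59.7
grip_force: 27.2
```

```bash
python3 - <<'E'
from bench import r
from h import *
s=r.sense();d=r.snapshot("top");print(np.round(s["tool_pos"],1),np.round(s["tcp_rot"],2),s["finger_gap"])
m=hsv(d,18,35,box=(308,200,345,240));c,k=cen(m);(cc,rr)=cv2.minEnclosingCircle(np.float32(np.argwhere(m)[:,::-1]))
print(c,k,cc,rr)
p=ray(d,c,8)[0];print("spot",p)
y=np.deg2rad(83.7);u=np.array([np.cos(y),np.sin(y)]);n=np.array([-u[1],u[0]])
O=np.array([555.2,145.1]);print("disp coords",(p[:2]-O)@u,(p[:2]-O)@n)
v=p[:2]-s["tool_pos"][:2];print("tool move x,y",v@u,-(v@n))
w=r.snapshot("wrist");P=pts(w,hsv(w,155,176),wristT(s,w));print("cup pts",len(P),P.min(0).round(1),P.max(0).round(1))
E
```

```text
[ 533.2 -450.4  141.7] [1.7988e+02 1.0000e-01 8.3680e+01] 59.73936519273357
[325.87048193 219.48493976] 332 (326.0, 219.5) 10.30786418914795
spot [539.27399532  -9.13206064   8.        ]
disp coords -155.04827550660627 -1.094722093704584
tool move x,y 439.2265466950151 -42.42274733880663
cup pts 26205 [ 502.9 -476.7  112.5] [ 565.  -417.1  217.4]
```

Emit:
apply_moves --pt "-1 10 -1 0 0 0 0" --pt "-1 20 -2 0 0 0 0" --pt "-1 30 -3 0 0 0 0" --pt "-1 34 -3 0 0 0 0" --pt "-1 34 -4 0 0 0 0" --pt "-1 34 -4 0 0 0 0" --pt "-1 34 -4 0 0 0 0" --pt "-1 34 -4 0 0 0 0"

```text
time: 6.7
tool_pos: [531.9, -215.9, 137.7]
tcp_rot: [-179.9, -0.1, 83.7]
ft_force: [0.7, 0.5, -1.2]
finger_gap: 59.7
grip_force: 27.2
```

Emit:
apply_moves --pt "-1 34 -4 0 0 0 0" --pt "-1 34 -4 0 0 0 0" --pt "-1 34 -3 0 0 0 0" --pt "-1 34 -3 0 0 0 0" --pt "-1 32 -2 0 0 0 0" --pt "-1 22 -2 0 0 0 0" --pt "-1 11 0 0 0 0 0" --pt "-1 5 0 0 0 0 0"

```text
time: 7.5
tool_pos: [537.1, -10.5, 138.4]
tcp_rot: [-179.9, 0.0, 83.8]
ft_force: [0.8, -0.7, 0.1]
finger_gap: 59.9
grip_force: 27.2
```

```bash
python3 - <<'E'
from bench import r
from h import *
s=r.sense();w=r.snapshot("wrist");T=wristT(s,w);cv2.imwrite("pics/w2.png",w["color"]);print(np.round(s["tool_pos"],1),np.round(s["tcp_rot"],2))
P=pts(w,hsv(w,155,176),T);print("cup",P.min(0).round(1),P.max(0).round(1))
m=hsv(w,20,33);print(cen(m) if m.any() else 0); P=pts(w,m,T); P=P[P[:,2]<20]; print(len(P),cv2.minEnclosingCircle(np.float32(P[:,:2])) if len(P)>5 else "")
E
```

```text
[537.1 -10.5 138.4] [-179.91    0.     83.77]
cup [ 506.8 -114.8    8.3] [601.1  22.6 214. ]
(array([315.04151978, 209.18762241]), 2553)
2544 ((442.11932373046875, -176.77044677734375), 229.6322021484375)
```

View pics/w2.png

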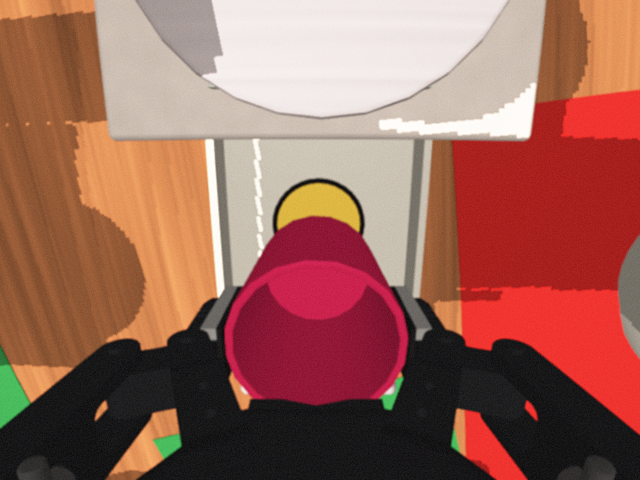

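The wrist view shows the cup held upright and laterally centred on the spot. The spot's visible rim runs from its top at (318,180) to its sides at (274,220) and (363,220). I'll measure the spot from the visible yellow arc.

```bash
python3 - <<'E'
from bench import r
from h import *
s=r.sense();w=r.snapshot("wrist");T=wristT(s,w)
m=hsv(w,20,33,box=(265,170,372,217)); ys,xs=np.nonzero(m)
E=[];
for x in range(xs.min(),xs.max()+1,3):
    k=ys[xs==x]
    if len(k): E.append((x,k.min()))
P=ray(w,E,8,T)[:,:2]
A=np.c_[2*P,np.ones(len(P))];c=np.linalg.lstsq(A,(P**2).sum(1),rcond=None)[0];print("spot",c[:2],"rad",np.sqrt(c[2]+c[0]**2+c[1]**2))
# cup rim: ellipse points at its top height
m=hsv(w,155,176);P=pts(w,m,T);zt=np.percentile(P[:,2],50);print("cup z pct",np.percentile(P[:,2],[2,25,50,75,98]).round(1))
for lo in (95,100,105,110,120,130,140,150,160,170): 
    Q=P[abs(P[:,2]-lo)<3]; print(lo,len(Q),Q.min(0)[:2].round(1) if len(Q) else"",Q.max(0)[:2].round(1) if len(Q) else"")
print(s["tool_pos"])
E
```

```text
spot [539.59320109  -8.98784297] rad 32.73157150432396
cup z pct [111.3 129.5 154.5 170.5 178.7]
95 0  
100 0  
105 0  
110 3625 [513.2 -34.7] [563.   15.3]
120 970 [512.2 -35. ] [564.   21.3]
130 1223 [511.8 -35.9] [565.1  21.6]
140 1493 [511.7 -36.2] [565.1  21.7]
150 1835 [509.5 -35.8] [569.  22.]
160 2306 [509.3 -36.4] [569.2  22.1]
170 2826 [509.2 -37.1] [569.3  22.3]
[537.34560962 -10.61499198 138.5805381 ]
```

The cup is at about (538.7, -8.5) and the spot at (539.6, -9.0), so they are aligned. The cup's underside is about 107 mm up, so I'll lower it about 99 mm.

Emit:
apply_moves --pt "-1 0 1 10 0 0 0" --pt "-1 0 0 18 0 0 0" --pt "-1 0 0 18 0 0 0" --pt "-1 0 0 18 0 0 0" --pt "-1 0 0 14 0 0 0" --pt "-1 0 0 10 0 0 0" --pt "-1 0 0 6 0 0 0" --pt "-1 0 0 2 0 0 0"

```text
time: 8.4
tool_pos: [538.6, -12.0, 42.7]
tcp_rot: [-180.0, 0.0, 83.7]
ft_force: [-1.1, -0.0, -1.3]
finger_gap: 59.8
grip_force: 27.3
```

Emit:
apply_moves --pt "-1 0 0 0.5 0 0 0" --pt "-1 0 0 0.5 0 0 0" --pt "-1 0 0 0.5 0 0 0" --pt "-1 0 0 0.5 0 0 0" --pt "-1 0 0 0 0 0 0" --pt "-1 0 0 0 0 0 0" --pt "-1 0 0 0 0 0 0" --pt "-1 0 0 0 0 0 0"

```text
time: 9.2
tool_pos: [538.8, -11.8, 41.3]
tcp_rot: [180.0, -0.0, 83.7]
ft_force: [-0.0, 0.5, -0.8]
finger_gap: 59.8
grip_force: 27.3
```

Emit:
apply_moves --pt "-1 0.5 0 0.5 0 0 0" --pt "-1 0.5 0 0.5 0 0 0" --pt "-1 0 0 0.5 0 0 0" --pt "-1 0 0 0.5 0 0 0" --pt "-1 0 0 0.5 0 0 0" --pt "-1 0 0 0 0 0 0" --pt "-1 0 0 0 0 0 0" --pt "-1 0 0 0 0 0 0"

```text
time: 10.0
tool_pos: [538.9, -10.8, 38.8]
tcp_rot: [-180.0, -0.0, 83.7]
ft_force: [0.1, -0.5, -0.5]
finger_gap: 59.9
grip_force: 27.2
```

Emit:
apply_moves --pt "-1 0 0 0.5 0 0 0" --pt "-1 0 0 0.5 0 0 0" --pt "-1 0 0 0.5 0 0 0" --pt "-1 0 0 0 0 0 0" --pt "-1 0 0 0 0 0 0" --pt "-1 0 0 0 0 0 0" --pt "-1 0 0 0 0 0 0" --pt "-1 0 0 0 0 0 0"

```text
time: 10.8
tool_pos: [539.2, -10.6, 38.6]
tcp_rot: [180.0, -0.0, 83.7]
ft_force: [-5.2, 1.1, 12.7]
finger_gap: 59.8
grip_force: 27.4
```

The cup has touched down (12.7 N). I'll back off about 1 mm, open the gripper, then retreat upward.

Emit:
apply_moves --pt "-1 0 0 -0.5 0 0 0" --pt "-1 0 0 -0.5 0 0 0" --pt "-1 0 0 0 0 0 0" --pt "0.4 0 0 0 0 0 0" --pt "1 0 0 0 0 0 0" --pt "1 0 0 0 0 0 0" --pt "1 0 0 0 0 0 0" --pt "1 0 0 0 0 0 0"

```text
time: 11.6
tool_pos: [538.8, -10.8, 38.1]
tcp_rot: [-180.0, 0.0, 83.7]
ft_force: [0.5, -0.8, 1.4]
finger_gap: 85.5
grip_force: 0.0
```

Emit:
apply_moves --pt "1 0 0 -5 0 0 0" --pt "1 0 0 -10 0 0 0" --pt "1 0 0 -20 0 0 0" --pt "1 0 0 -25 0 0 0" --pt "1 0 0 -25 0 0 0" --pt "1 0 0 -20 0 0 0" --pt "1 0 0 -10 0 0 0" --pt "1 0 0 0 0 0 0"

```text
time: 12.4
tool_pos: [540.3, -10.9, 155.7]
tcp_rot: [179.8, 0.0, 83.7]
ft_force: [-0.3, 0.3, -0.3]
finger_gap: 85.5
grip_force: 0.0
```

```bash
python3 - <<'E'
from bench import r
from h import *
s=r.sense();w=r.snapshot("wrist");T=wristT(s,w);cv2.imwrite("pics/w3.png",w["color"]);print(np.round(s["tool_pos"],1))
P=pts(w,hsv(w,155,176),T);print(np.percentile(P[:,2],[1,50,99]));Q=P[P[:,2]>72];print("cup",cv2.minEnclosingCircle(np.float32(Q[:,:2])))
E
```

```text
[540.3 -10.9 155.7]
[10.55781799 39.16644037 78.93403528]
cup ((552.4168701171875, -11.572476387023926), 55.03257751464844)
```

View pics/w3.png

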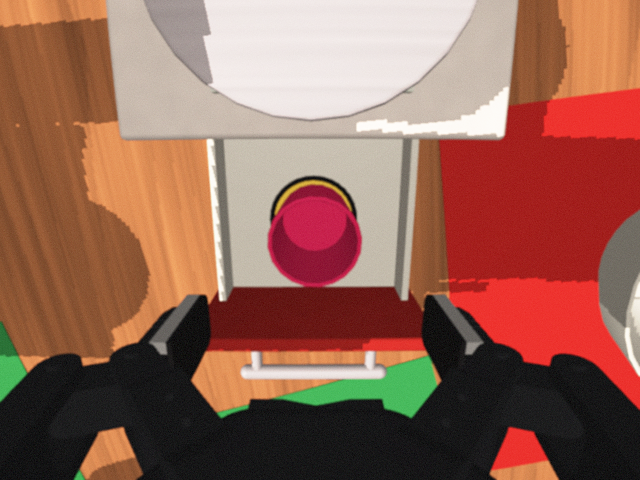

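The cup stands upright on the spot, with its rim centre at (315,240) and a thin even yellow/black arc behind its foot. The handle bar shows at (313,372). I'll check the cup's centring and the handle's position numerically.

```bash
python3 - <<'E'
from bench import r
from h import *
s=r.sense();w=r.snapshot("wrist");T=wristT(s,w);tp=s["tool_pos"]
P=pts(w,hsv(w,155,176,box=(255,170,375,287)),T);Q=P[P[:,2]>75];c=np.array(cv2.minEnclosingCircle(np.float32(Q[:,:2]))[0]);print("cup rim",cv2.minEnclosingCircle(np.float32(Q[:,:2])))
y=np.deg2rad(83.7);u=np.array([np.cos(y),np.sin(y)]);n=np.array([-u[1],u[0]]);O=np.array([555.2,145.1])
b=np.zeros((480,640),bool);b[362:382,240:388]=1;P=pts(w,b,T);H=P[(P[:,2]>60)&(P[:,2]<76)];h=H.mean(0);print("handle",h,len(H),np.median(H[:,2]))
hr=ray(w,[(313,372)],69,T)[0]
for k,v in(("cup",c),("handle",h[:2]),("handle ray",hr[:2]),("tcp",tp[:2])):print(k,((v-O)@u).round(1),((v-O)@n).round(1))
E
```

```text
cup rim ((540.6089477539062, -8.048232078552246), 30.339397430419922)
handle [ 528.3345766  -110.20723272   68.68962973] 2352 69.22988817162079
cup -153.8 -2.3
handle -256.7 -1.3
handle ray -256.2 -0.1
tcp -156.7 -1.4
```

The cup is within 1–2 mm of the spot centre. The handle bar is at x = -256.5 in dispenser coordinates. Next I'll go in front of it with shut fingers.

Emit:
apply_moves --pt "-1 -10 0 0 0 0 0" --pt "-1 -20 0 0 0 0 0" --pt "-1 -25 0 0 0 0 0" --pt "-1 -25 0 0 0 0 0" --pt "-1 -25 0 0 0 0 0" --pt "-1 -20 0 0 0 0 0" --pt "-1 -10 0 0 0 0 0" --pt "-1 0 0 0 0 0 0"

```text
time: 13.3
tool_pos: [523.3, -146.1, 152.3]
tcp_rot: [-179.9, -0.0, 83.6]
ft_force: [0.7, 0.2, 0.2]
finger_gap: 0.2
grip_force: 0.0
```

Emit:
apply_moves --pt "-1 0 0 10 0 0 0" --pt "-1 0 0 20 0 0 0" --pt "-1 0 0 25 0 0 0" --pt "-1 0 0 25 0 0 0" --pt "-1 0 0 15 0 0 0" --pt "-1 0 0 10 0 0 0" --pt "-1 0 0 0 0 0 0" --pt "-1 0 0 0 0 0 0"

```text
time: 14.1
tool_pos: [524.7, -144.9, 49.0]
tcp_rot: [180.0, 0.0, 83.7]
ft_force: [0.3, 0.4, 0.5]
finger_gap: 0.2
grip_force: 0.0
```

Emit:
apply_moves --pt "-1 5 0 0 0 0 0" --pt "-1 5 0 0 0 0 0" --pt "-1 3 0 0 0 0 0" --pt "-1 3 0 0 0 0 0" --pt "-1 3 0 0 0 0 0" --pt "-1 3 0 0 0 0 0" --pt "-1 4 0 0 0 0 0" --pt "-1 4 0 0 0 0 0"

```text
time: 14.9
tool_pos: [527.6, -115.0, 48.4]
tcp_rot: [180.0, 0.0, 83.7]
ft_force: [-0.2, -1.9, 1.2]
finger_gap: 0.1
grip_force: 0.9
```

Emit:
apply_moves --pt "-1 5 0 0 0 0 0" --pt "-1 6 0 0 0 0 0" --pt "-1 7 0 0 0 0 0" --pt "-1 7 0 0 0 0 0" --pt "-1 7 0 0 0 0 0" --pt "-1 7 0 0 0 0 0" --pt "-1 7 0 0 0 0 0" --pt "-1 7 0 0 0 0 0"

```text
time: 15.7
tool_pos: [533.3, -61.8, 48.3]
tcp_rot: [-180.0, 0.0, 83.7]
ft_force: [0.5, -1.7, 0.6]
finger_gap: -0.1
grip_force: 1.0
```

Emit:
apply_moves --pt "-1 7 0 0 0 0 0" --pt "-1 7 0 0 0 0 0" --pt "-1 7 0 0 0 0 0" --pt "-1 7 0 0 0 0 0" --pt "-1 6 0 0 0 0 0" --pt "-1 5 0 0 0 0 0" --pt "-1 4 0 0 0 0 0" --pt "-1 3 0 0 0 0 0"

```text
time: 16.5
tool_pos: [538.2, -16.4, 48.2]
tcp_rot: [-180.0, -0.0, 83.7]
ft_force: [-0.5, -2.2, 1.1]
finger_gap: 0.0
grip_force: 0.8
```

```bash
python3 - <<'E'
from bench import r
from h import *
s=r.sense();w=r.snapshot("wrist");T=wristT(s,w);tp=s["tool_pos"]
y=np.deg2rad(83.7);u=np.array([np.cos(y),np.sin(y)]);n=np.array([-u[1],u[0]]);O=np.array([555.2,145.1])
print("tcp",(tp[:2]-O)@u,(tp[:2]-O)@n,s["ft_force"])
P=pts(w,np.ones((480,640),bool),T);q=np.c_[(P[:,:2]-O)@u,(P[:,:2]-O)@n,P[:,2]]
H=q[(abs(q[:,2]-93)<4)&(abs(q[:,1])<80)&(q[:,0]<-92)&(q[:,0]>-230)];print("panel top x",np.percentile(H[:,0],[2,10,50,90,98]).round(1) if len(H) else 0,len(H))
t=r.snapshot("top");m=hsv(t,0,8,s=130,v=40,box=(295,165,375,265))|hsv(t,172,180,s=130,v=40,box=(295,165,375,265))
P=pts(t,m);q=np.c_[(P[:,:2]-O)@u,(P[:,:2]-O)@n,P[:,2]];H=q[(q[:,2]>60)&(abs(q[:,1])<80)];print("top: panel",np.percentile(H[:,0],[2,10,50,90,98]).round(1) if len(H) else 0,len(H))
E
```

```text
tcp -162.34509772689344 -0.8057794465526906 [-0.49712626 -2.20548102  1.07175922]
panel top x [-156.7 -111.2 -106.2 -101.9 -101.1] 22703
top: panel [-227.9 -201.9 -109.5 -106.7 -105.4] 65
```

About 12 mm remains. I'll creep in and watch the force.

Emit:
apply_moves --pt "-1 2 0 0 0 0 0" --pt "-1 2 0 0 0 0 0" --pt "-1 2 0 0 0 0 0" --pt "-1 1 0 0 0 0 0" --pt "-1 1 0 0 0 0 0" --pt "-1 1 0 0 0 0 0" --pt "-1 1 0 0 0 0 0" --pt "-1 0 0 0 0 0 0"

```text
time: 17.4
tool_pos: [539.4, -6.6, 48.3]
tcp_rot: [180.0, -0.0, 83.7]
ft_force: [-0.3, -1.8, 0.4]
finger_gap: -0.2
grip_force: 0.3
```

Emit:
apply_moves --pt "-1 0.5 0 0 0 0 0" --pt "-1 0.5 0 0 0 0 0" --pt "-1 0.5 0 0 0 0 0" --pt "-1 0 0 0 0 0 0" --pt "-1 0 0 0 0 0 0" --pt "-1 0 0 0 0 0 0" --pt "-1 0 0 0 0 0 0" --pt "-1 0 0 0 0 0 0"

```text
time: 18.2
tool_pos: [539.5, -5.3, 48.3]
tcp_rot: [180.0, -0.0, 83.7]
ft_force: [-0.5, -1.5, -0.7]
finger_gap: 0.2
grip_force: 0.4
```

Emit:
apply_moves --pt "-1 0.5 0 0 0 0 0" --pt "-1 0.5 0 0 0 0 0" --pt "-1 0.5 0 0 0 0 0" --pt "-1 0.5 0 0 0 0 0" --pt "-1 0 0 0 0 0 0" --pt "-1 0 0 0 0 0 0" --pt "-1 0 0 0 0 0 0" --pt "-1 0 0 0 0 0 0"

```text
time: 19.0
tool_pos: [539.7, -4.5, 48.3]
tcp_rot: [-180.0, 0.1, 83.7]
ft_force: [-0.5, -6.9, 0.0]
finger_gap: -0.1
grip_force: 3.8
```

Emit:
apply_moves --pt "-1 0.5 0 0 0 0 0" --pt "-1 0.5 0 0 0 0 0" --pt "-1 0.5 0 0 0 0 0" --pt "-1 0 0 0 0 0 0" --pt "-1 0 0 0 0 0 0" --pt "-1 0 0 0 0 0 0" --pt "-1 0 0 0 0 0 0" --pt "-1 0 0 0 0 0 0"

```text
time: 19.8
tool_pos: [539.7, -4.4, 48.4]
tcp_rot: [-180.0, 0.2, 83.7]
ft_force: [-2.9, -13.6, 0.7]
finger_gap: -0.3
grip_force: 7.1
```

```bash
python3 - <<'E'
from bench import r
from h import *
s=r.sense();w=r.snapshot("wrist");T=wristT(s,w);tp=s["tool_pos"]
y=np.deg2rad(83.7);u=np.array([np.cos(y),np.sin(y)]);n=np.array([-u[1],u[0]]);O=np.array([555.2,145.1])
print("tcp",(tp[:2]-O)@u,(tp[:2]-O)@n,s["ft_force"])
P=pts(w,np.ones((480,640),bool),T);q=np.c_[(P[:,:2]-O)@u,(P[:,:2]-O)@n,P[:,2]]
H=q[(abs(q[:,2]-93)<4)&(abs(q[:,1])<80)&(q[:,0]<-70)&(q[:,0]>-130)];print("panel top x",np.percentile(H[:,0],[2,10,50,90,98]).round(1) if len(H) else 0,len(H))
H=q[(abs(q[:,2]-110)<4)&(abs(q[:,1])<90)&(q[:,0]<-60)&(q[:,0]>-130)];print("top front edge x",np.percentile(H[:,0],[1,5]))
E
```

```text
tcp -150.25681333236147 -0.9772246609766715 [ -2.89129925 -13.63077629   0.74684498]
panel top x [-99.  -98.1 -94.7 -91.5 -90.9] 16626
top front edge x [-88.87259163 -87.56154795]
```

The drawer is hard against its stop (13.6 N without moving). The panel runs from x = -99 to -91, flush with the dispenser front, so it is shut. I'll back off, rise, and cross over the hopper to the gap before the tab.

Emit:
apply_moves --pt "-1 -4 0 0 0 0 0" --pt "-1 -10 0 0 0 0 0" --pt "-1 -12 0 -5 0 0 0" --pt "-1 -5 0 -20 0 0 0" --pt "-1 0 0 -35 0 0 0" --pt "-1 0 0 -40 0 0 0" --pt "-1 0 0 -40 0 0 0" --pt "-1 0 0 -30 0 0 0"

```text
time: 20.65
tool_pos: [537.2, -33.4, 221.9]
tcp_rot: [179.8, -0.0, 83.7]
ft_force: [-0.3, 0.5, 0.6]
finger_gap: -0.2
grip_force: 0.0
```

Emit:
apply_moves --pt "-1 0 0 -15 0 0 0" --pt "-1 10 -1 -5 0 0 0" --pt "-1 25 0 0 0 0 0" --pt "-1 35 0 0 0 0 0" --pt "-1 40 0 0 0 0 0" --pt "-1 40 0 0 0 0 0" --pt "-1 40 0 0 0 0 0" --pt "-1 35 0 0 0 0 0"

```text
time: 21.45
tool_pos: [558.9, 193.4, 235.6]
tcp_rot: [-179.8, 0.0, 83.7]
ft_force: [-0.7, 0.6, 0.1]
finger_gap: -0.1
grip_force: 0.0
```

Emit:
apply_moves --pt "-1 15 0 0 0 0 0" --pt "-1 5 0 0 0 0 0" --pt "-1 0 0 0 0 0 0" --pt "-1 0 0 0 0 0 0" --pt "-1 0 0 0 0 0 0" --pt "-1 0 0 0 0 0 0" --pt "-1 0 0 0 0 0 0" --pt "-1 0 0 0 0 0 0"

```text
time: 22.25
tool_pos: [562.6, 210.6, 238.4]
tcp_rot: [180.0, -0.0, 83.7]
ft_force: [0.1, -0.0, 0.2]
finger_gap: 0.1
grip_force: 0.0
```

```bash
python3 - <<'E'
from bench import r
from h import *
s=r.sense();w=r.snapshot("wrist");T=wristT(s,w);tp=s["tool_pos"];cv2.imwrite("pics/w4.png",w["color"])
y=np.deg2rad(83.7);u=np.array([np.cos(y),np.sin(y)]);n=np.array([-u[1],u[0]]);O=np.array([555.2,145.1])
print("tcp",(tp[:2]-O)@u,(tp[:2]-O)@n,tp,w["hand_eye"].round(2).tolist())
m=hsv(w,0,8,s=150)|hsv(w,172,180,s=150)
P=pts(w,m,T);q=np.c_[(P[:,:2]-O)@u,(P[:,:2]-O)@n,P[:,2]];H=q[(q[:,2]>166)&(q[:,2]<176)&(abs(q[:,1])<30)];print("tab top",H.min(0).round(1),H.max(0).round(1),len(H))
g=hsv(w,50,80,s=120);P=pts(w,g,T);q=np.c_[(P[:,:2]-O)@u,(P[:,:2]-O)@n,P[:,2]];H=q[(q[:,2]>110)&(q[:,2]<125)&(abs(q[:,1])<60)];print("green",H.min(0).round(1) if len(H) else 0,H.max(0).round(1) if len(H) else 0,len(H))
E
```

```text
tcp 65.8922692460319 -0.13805777531121544 [562.56786681 210.57919322 238.44947032] [[-0.0, -0.96, -0.27, 69.1], [1.0, -0.0, -0.0, 0.9], [0.0, -0.27, 0.96, -142.68], [0.0, 0.0, 0.0, 1.0]]
tab top [101.  -20.6 166. ] [111.6  18.4 172.1] 1206
green [139.7 -48.9 117. ] [151.9  46.4 121.1] 602
```

View pics/w4.png

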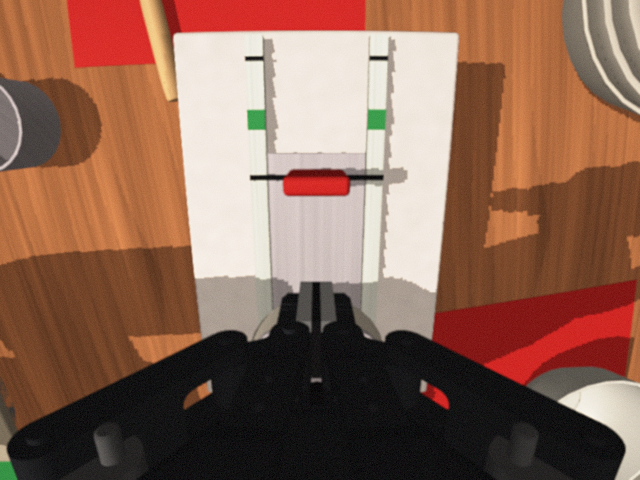

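The wrist view shows the red tab at (317,183) with its pointer on the closed line at row 177. The green marks are at (257,119) and (377,119). The tab measures x = 106 and the green band x = 146, both as expected. The fingers are centred in the gap, so I'll descend.

Emit:
apply_moves --pt "-1 0 0 10 0 0 0" --pt "-1 0 0 20 0 0 0" --pt "-1 0 0 22 0 0 0" --pt "-1 0 0 20 0 0 0" --pt "-1 0 0 16 0 0 0" --pt "-1 0 0 10 0 0 0" --pt "-1 0 0 5 0 0 0" --pt "-1 0 0 0 0 0 0"

```text
time: 23.1
tool_pos: [562.2, 210.9, 134.8]
tcp_rot: [-180.0, 0.0, 83.7]
ft_force: [0.4, 0.2, -0.2]
finger_gap: -0.2
grip_force: 0.0
```

Emit:
apply_moves --pt "-1 5 0 0 0 0 0" --pt "-1 5 0 0 0 0 0" --pt "-1 4 0 0 0 0 0" --pt "-1 2 0 0 0 0 0" --pt "-1 2 0 0 0 0 0" --pt "-1 2 0 0 0 0 0" --pt "-1 2 0 0 0 0 0" --pt "-1 0 0 0 0 0 0"

```text
time: 23.9
tool_pos: [564.8, 233.1, 135.3]
tcp_rot: [-180.0, -0.0, 83.7]
ft_force: [0.1, -0.7, 0.3]
finger_gap: -0.2
grip_force: 0.0
```

Emit:
apply_moves --pt "-1 2 0 0 0 0 0" --pt "-1 3 0 0 0 0 0" --pt "-1 4 0 0 0 0 0" --pt "-1 4 0 0 0 0 0" --pt "-1 4 0 0 0 0 0" --pt "-1 3 0 0 0 0 0" --pt "-1 2 0 0 0 0 0" --pt "-1 0 0 0 0 0 0"

```text
time: 24.7
tool_pos: [567.1, 253.7, 135.2]
tcp_rot: [-180.0, 0.1, 83.7]
ft_force: [-1.4, -6.6, 2.9]
finger_gap: -0.1
grip_force: 3.3
```

```bash
cat > g.py <<'E'
from bench import r
from h import *
s=r.sense();w=r.snapshot("wrist");T=wristT(s,w);tp=s["tool_pos"];cv2.imwrite("pics/w%d.png"%(s["time"]*100),w["color"])
y=np.deg2rad(83.7);u=np.array([np.cos(y),np.sin(y)]);n=np.array([-u[1],u[0]]);O=np.array([555.2,145.1])
f=lambda P:np.c_[(P[:,:2]-O)@u,(P[:,:2]-O)@n,P[:,2]]
print("tcp",f(tp[None]).round(1),s["ft_force"].round(1))
q=f(pts(w,hsv(w,0,8,s=150)|hsv(w,172,180,s=150),T));H=q[(q[:,2]>166)&(q[:,2]<176)&(abs(q[:,1])<30)]
print("tab top",len(H),H.min(0).round(1) if len(H) else "",H.max(0).round(1) if len(H) else "")
q=f(pts(w,hsv(w,50,80,s=120),T));H=q[(abs(q[:,2]-118)<7)&(abs(q[:,1])<60)&(abs(q[:,0]-145)<15)];print("green",len(H),H.min(0).round(1),H.max(0).round(1))
q=f(pts(w,w["color"].max(2)<60,T));H=q[(abs(q[:,2]-120)<8)&(abs(q[:,1])<55)&(abs(q[:,1])>24)&(q[:,0]>100)&(q[:,0]<175)];print("pointer",len(H),np.percentile(H[:,0],[5,50,95]).round(1) if len(H) else "")
E
python3 g.py
```

```text
tcp [[1.092e+02 1.000e-01 1.352e+02]] [-1.4 -6.6  2.9]
tab top 3968 [120.4 -21.  166. ] [132.9  18.3 171.8]
green 1521 [139.1 -49.2 117. ] [152.5  46.8 121.4]
pointer 1140 [105.  125.7 128.2]
```

The gate is at about 20 mm, with the pointer at 126 and the green centre at 145.8. I'll push about 19.5 mm more, slowly.

Emit:
apply_moves --pt "-1 2 0 0 0 0 0" --pt "-1 4 0 0 0 0 0" --pt "-1 4 0 0 0 0 0" --pt "-1 4 0 0 0 0 0" --pt "-1 3 0 0 0 0 0" --pt "-1 2 0 0 0 0 0" --pt "-1 0.5 0 0 0 0 0" --pt "-1 0 0 0 0 0 0"

```text
time: 25.55
tool_pos: [569.2, 272.4, 135.2]
tcp_rot: [-179.9, 0.2, 83.6]
ft_force: [-2.5, -8.2, 3.8]
finger_gap: 0.1
grip_force: 4.6
```

```bash
python3 g.py; ls pics
```

```text
tcp [[1.280e+02 1.000e-01 1.352e+02]] [-2.5 -8.2  3.8]
tab top 3941 [138.8 -21.  166. ] [151.8  18.2 171.8]
green 919 [138.7 -49.1 117.2] [152.6  46.6 123. ]
pointer 1164 [105.2 144.6 147. ]
c1.png
side0.png
top0.png
w1.png
w2.png
w2470.png
w2555.png
w3.png
w4.png
```

View pics/w2555.png

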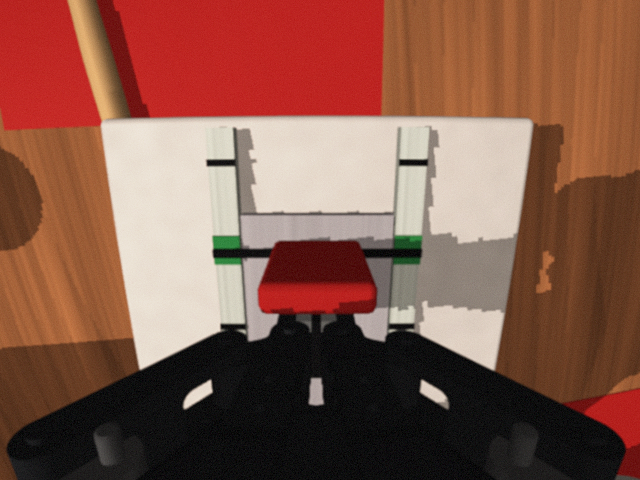

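The pointer (row 253) is well inside the green bands (rows 236–264), about 1 mm short of centre. I'll add a tiny nudge, settle, check the rest of the scene and hand in.

Emit:
apply_moves --pt "-1 0.5 0 0 0 0 0" --pt "-1 0.5 0 0 0 0 0" --pt "-1 0 0 0 0 0 0" --pt "-1 0 0 0 0 0 0" --pt "-1 0 0 0 0 0 0" --pt "-1 0 0 0 0 0 0" --pt "-1 0 0 0 0 0 0" --pt "-1 0 0 0 0 0 0"

```text
time: 26.4
tool_pos: [569.2, 273.2, 135.2]
tcp_rot: [-179.9, 0.2, 83.6]
ft_force: [-3.6, -9.1, 4.4]
finger_gap: 0.4
grip_force: 4.9
```

```bash
python3 g.py; python3 - <<'E'
from bench import r
from h import *
t=r.snapshot("top");cv2.imwrite("pics/topend.png",t["color"])
for n,h0,h1,b in(("teal",88,108,(400,185,435,215)),("yel",18,35,(403,230,435,265))):
    P=pts(t,hsv(t,h0,h1,box=b));print(n,len(P),cv2.minEnclosingCircle(np.float32(P[P[:,2]>62][:,:2])) if len(P)>20 else "")
E
```

```text
tcp [[1.289e+02 1.000e-01 1.352e+02]] [-3.6 -9.1  4.4]
tab top 3947 [139.7 -20.8 166. ] [152.4  18.4 171.8]
green 901 [139.2 -49.  116.4] [152.6  46.6 122.4]
pointer 1162 [105.4 145.5 147.9]
teal 346 ((603.668212890625, -295.0267639160156), 31.106338500976562)
yel 382 ((452.3599853515625, -298.948486328125), 31.241785049438477)
```

View pics/topend.png

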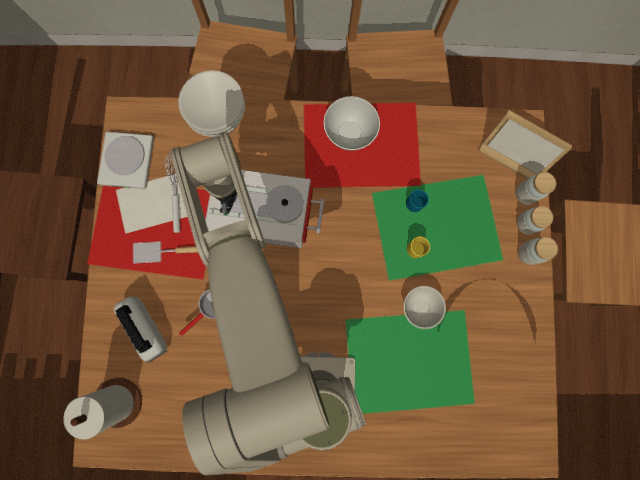

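The top view shows the drawer shut, with its handle at (320,215), and the other cups, bowls and utensils where they were. The arm is holding the gate with the pointer at 145.5, inside the green band (139–152.6).

```bash
python3 -c "
from bench import r
print(r.hand_in())"
```

```text
the job is handed in; nothing more can be done
None
```

The job is handed in: the pink cup stands on the yellow spot in the shut drawer, the gate is held at half travel with the pointer in the green band, and the other items look unmoved; no verdict came back.

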